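Pack the projector kit tray

ROBOT

A 6-joint arm with a two-finger parallel gripper is mounted at the origin on the work surface. World frame = base frame: x ahead of the robot, y to its left, z up, the work surface at z = 0. Lengths are in m, angles in rad, forces in N, time in s.
With the tool pointing down it reaches from about 0.225 to 0.875 m from the base axis. Payload 3.4 kg.
Tool frame: the origin (TCP) lies midway between the tips of the shut fingers; the grasp point (between the pads) lies 19 mm behind it (pinch_z is the distance from the TCP to the grasp point, in m); z points along the fingers, y is the line along which they close (so a half turn about z gives the same grasp; the last joint's range is limited). The gripper opens to 85 mm and grips with 20 to 120 N. Pads are 22 mm wide; open, the fingers measure 114 mm over their backs; the gripper's body (76 mm by 85 mm) begins 54 mm behind the grasp point. The pads swing forward as they close: fully open they stand 13 mm farther back than shut.
Start: joints at [1.143, 0.276, 1.505, -0, 1.361, -0.121], TCP at [0.174, 0.548, 0.231] pointing down, gripper open.
Joint ranges: [-2.89, 2.89], [-0.75, 2.08], [0.22, 2.7], [-1.18, 4.32], [0.11, 2.71], [-2.7, 2.7]. Speed limits (rad/s): [2.57, 2.57, 3.14, 3.14, 3.14, 3.14].

INTERFACE

Orientations are given as a unit quaternion [w, x, y, z].
In Python, from rig import get_state, get_image, sign_off, pinch_z gives the robot as it stands.
- The arm moves only by the tool send_rows, never from a script. Its argument "steps" is one flat list of numbers, 5 for each row, row after row: the gripper's target within -1 to 1 (fully open at 1, half-way at 0, shut at -1), then the shift along the tool's x, y, z in cm, then the turn about the tool's z in degrees. In form: [gripper, x, y, z, roll, gripper, x, y, z, roll, ...]. A call has 1 to 12 rows; each row shifts and turns the commanded pose from where the row before left it, along the tool's axes as they then stand; what a row does not reach is not made up. A row lasts 1/10 s, in which the tool goes at most 50 mm and 8.59 degrees, less where a joint would pass 70% of its speed; a pose out of reach is approached as far as the arm can. A call is refused whole if a number of a shift passes 5 or a number of a turn 8.59, either way. A call with a gripper value outside its range is refused whole. The fingers move at their own pace and stop on an object; "newtons" is the grip in N (left out, the last holds). Time passes only in rows, so rows that do not move let the fingers close. It gives the time, the measured TCP pose, the force, the opening and the grip force at its end, in the units of the state.
- get_state(): the state, without advancing time (a new reading comes with each control period).
- get_image(name): name is "scene" or "top" or "wrist"; returns a dict with "color" (400x640x3 uint8, red, green, blue), "mtx" (3x3 intrinsics, pixels), "k1" (the pictures are not rectified: a ray, as slopes to the right and down, at radius r is drawn at 1 + k1 r^2 times it, then the intrinsics apply), "T" (4x4, takes a point from camera to world coordinates); the wrist camera has in their place "mount" (4x4, takes a point from camera to tool coordinates, whose origin is the TCP and whose axes are the flange's). Camera axes: x right, y down, z forward; pixel columns grow to the right and rows downward; lengths in m; the calibration is good to about 2 mm. A picture is of the moment at which its call begins: read the wrist's pose just before it. There is no depth.
- sign_off(): hands the job in; it is judged then, once.
The state is a dict: "clock": time; "qpos": joint angles; "qd": joint speeds; "effort": joint torques, N m; "position": TCP position; "ee_rot": TCP orientation; "contact_force": force on the tool from outside, world axes, zero at the start; "moment": the same for the moment, N m; "width": finger opening in m; "gripper_force": force on a finger pad.
Only numpy, scipy, OpenCV 4.12 (cv2) and the standard library are available. Lean on these libraries where they do the work, as an engineer would, in place of code of your own. Each camera call takes 0.05 s, during which the arm holds its last target. There are 200 camera calls.

TASK

Pack the projector kit tray for the morning check: put the large nickel lens cap in the blue pocket, the small nickel lens cap in the green pocket, the black iron film gate in the red pocket and the amber glass fuse jar in the yellow pocket. Set each one down upright and flat on the floor of its pocket without dropping it. Leave the brass lens cap and the green glass jar where they stand.

Things in the scene. Friction and masses are not known exactly. Their poses are not given: they have to be found in the camera images.
- cap_large: round lens cap, silvery nickel metal, 54 mm diameter, 28 mm high (straight knurled side up to 24 mm, above that a step 5 mm smaller in radius). Stands on the ledge. Origin: centre of its underside, z up. It is the larger of the two nickel caps; goes in the blue pocket.
- cap_small: round lens cap, silvery nickel metal, 38 mm diameter, 28 mm high (straight knurled side up to 24 mm, above that a step 5 mm smaller in radius). Stands on the ledge. Origin: centre of its underside, z up. It is the smaller of the two nickel caps; goes in the green pocket.
- film_gate: black iron film gate: a rectangular block 58 mm long (its x) and 40 mm wide (its y), 24 mm high along its two long side rails (each 10 mm wide), with a lower bridge and a rectangular aperture in the middle. Easily gripped across its 40 mm width. Origin: centre of its underside, z up. Goes in the red pocket.
- jar_amber: Amber (brown-yellow) glass fuse jar, round, 46 mm diameter straight body up to 42 mm, narrowing above to a 32 mm stopper of the same glass, 62 mm high overall. Stands upright. Origin: centre of its underside, z up. Goes in the yellow pocket.
- cap_brass: round lens cap, yellow brass metal, 54 mm diameter, 28 mm high (straight knurled side up to 24 mm, above that a step 5 mm smaller in radius). Stands on the ledge. Origin: centre of its underside, z up. Look-alike: stays where it is.
- jar_green: Green glass fuse jar, round, 46 mm diameter straight body up to 42 mm, narrowing above to a 32 mm stopper of the same glass, 62 mm high overall. Stands upright. Origin: centre of its underside, z up. Look-alike: stays where it is.
- pocket_blue: Blue square pocket, fixed: inside 76 x 76 mm, walls 4 mm thick. Origin: centre of its underside, 4 mm above the ledge; z up, x and y along its walls. Floor 3 mm and wall tops 11 mm above the origin. The four pockets sit two by two, centres 100 mm apart, in a fixed dark wooden tray 212 mm square with a 14 mm rim; which colour is in which corner changes.
- pocket_green: Green square pocket, fixed: inside 76 x 76 mm, walls 4 mm thick. Origin: centre of its underside, 4 mm above the ledge; z up, x and y along its walls. Floor 3 mm and wall tops 11 mm above the origin. The four pockets sit two by two, centres 100 mm apart, in a fixed dark wooden tray 212 mm square with a 14 mm rim; which colour is in which corner changes.
- pocket_red: Red square pocket, fixed: inside 76 x 76 mm, walls 4 mm thick. Origin: centre of its underside, 4 mm above the ledge; z up, x and y along its walls. Floor 3 mm and wall tops 11 mm above the origin. The four pockets sit two by two, centres 100 mm apart, in a fixed dark wooden tray 212 mm square with a 14 mm rim; which colour is in which corner changes.
- pocket_yellow: Yellow square pocket, fixed: inside 76 x 76 mm, walls 4 mm thick. Origin: centre of its underside, 4 mm above the ledge; z up, x and y along its walls. Floor 3 mm and wall tops 11 mm above the origin. The four pockets sit two by two, centres 100 mm apart, in a fixed dark wooden tray 212 mm square with a 14 mm rim; which colour is in which corner changes.
Not all that is in view belongs to the job. What is shaped like the cap_large but brown or turquoise is not meant.

How it is judged:
By the outcome, as a careful person would: the job done as asked, in the order asked, and still so for the second after the job is handed in, with the robot touching nothing.
It also fails if it takes over 118 s, if anything falls off the work surface, if the arm or the gripper's body presses on something with over 40 N, if the wrist force passes 120 N, or if a joint passes its speed limit or range.

## Working session

There is one attempt and no reset: what is moved stays moved. The work goes in short steps, Python scripts to look and compute and a tool call to move; the robot and the scene stay as the last step left them, time stands still between calls to the robot, and variables do not carry over. Pictures are saved under pics/ and viewed, at most 14 in all, crops included, and the job is handed in when it is done.

Besides the shell and the picture viewer there is one more tool, called after "Emit:" as name(argument=value, ...) on one line, values as JSON. send_rows: Moves the arm, as the interface text tells. Its arguments: {"type":"object","properties":{"steps":{"type":"array"},"newtons":{"type":"number"}},"required":["steps"]}

```bash
mkdir -p pics; python3 - <<'E'
from rig import get_state,get_image,pinch_z
import cv2,numpy as np,pickle
print(pinch_z,get_state())
for n in("scene","top"):
    d=get_image(n);pickle.dump(d,open(n+".pkl","wb"))
    cv2.imwrite(f"pics/{n}.png",d["color"][:,:,::-1]);print(n,d["mtx"],d["k1"],d["T"])
E
```

```text
0.0187 {'clock': 0.0, 'qpos': array([ 1.14299154e+00,  2.76563896e-01,  1.50611713e+00,  4.50448893e-05,
        1.36071993e+00, -1.20999738e-01]), 'qd': array([-1.41287255e-03, -2.34155998e-05,  3.75437632e-04, -1.90459084e-03,
       -1.16551963e-03,  3.22103138e-03]), 'effort': array([ 1.90635823e-03, -4.16770363e+01, -2.45810062e+01,  2.58770960e-04,
        1.11389984e-02,  2.94626250e-05]), 'position': array([0.17342689, 0.5476681 , 0.23046384]), 'ee_rot': array([-2.66198131e-04,  1.52806176e-01,  9.88255764e-01, -8.64355930e-04]), 'contact_force': array([-0.13277088, -0.88655501, -0.37412738]), 'moment': array([ 0.03320848, -0.01061357,  0.01554653]), 'gripper_force': 0.0, 'width': 0.08563265775781728}
scene [[428.89114365   0.         317.54657148]
 [  0.         428.89114365 202.53865999]
 [  0.           0.           1.        ]] -0.004179591364053643 [[ 0.55328042  0.47373366 -0.68516946  1.07252164]
 [ 0.83282008 -0.3314497   0.44334165 -0.3470214 ]
 [-0.01707335 -0.81591514 -0.57791953  0.54346344]
 [ 0.          0.          0.          1.        ]]
top [[486.1765361    0.         312.77510217]
 [  0.         486.1765361  213.00332854]
 [  0.           0.           1.        ]] -0.009489103464879738 [[-0.00873182 -0.9803572   0.19703683  0.24217321]
 [-0.99989846  0.0107792   0.00932078  0.04844592]
 [-0.0112616  -0.19693544 -0.98035178  1.25161251]
 [ 0.          0.          0.          1.        ]]
```

View pics/scene.png

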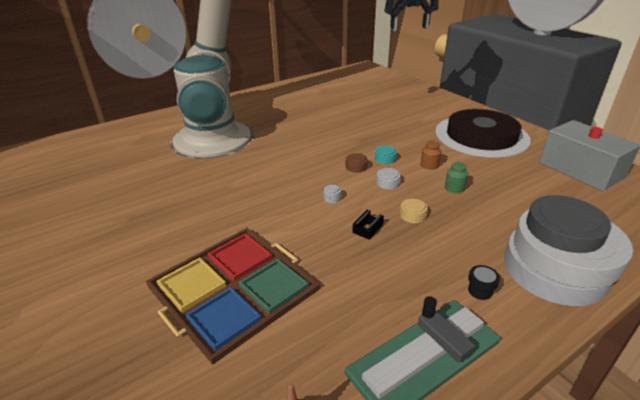

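View pics/top.png

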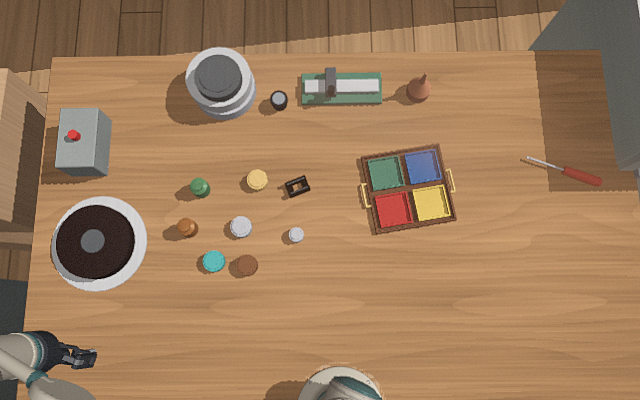

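The top view shows the nickel caps at (241,227, large) and (296,235, small), and the brass cap at (257,180). The brown cap at (246,265) and turquoise cap at (214,261) are decoys. The film gate is at (298,186), the amber jar at (187,228) and the green jar at (200,187). The pockets are green (386,173), blue (423,167), red (393,210) and yellow (432,203). I'll confirm these in one enlarged crop.

```bash
cat > h.py <<'E'
import numpy as np,cv2,pickle
def ray(d,uv):
    K=d["mtx"];k=float(d["k1"]);T=d["T"]
    p=cv2.undistortPoints(np.array([[uv]],float),K,np.array([k,0,0,0.]))[0,0]
    return T[:3,3],T[:3,:3]@np.array([p[0],p[1],1])
def at(d,uv,z):
    o,r=ray(d,uv);return (o+r*(z-o[2])/r[2]).round(4)
def proj(d,P):
    Ti=np.linalg.inv(d["T"]);R,_=cv2.Rodrigues(Ti[:3,:3])
    return cv2.projectPoints(np.array(P,float).reshape(-1,1,3),R,Ti[:3,3],d["mtx"],np.array([float(d["k1"]),0,0,0]))[0][:,0]
E
python3 - <<'E'
from h import *
d=pickle.load(open("top.pkl","rb"))
a=d["color"][140:285,165:325][:,:,::-1]
cv2.imwrite("pics/crop.png",cv2.resize(a,None,fx=4,fy=4,interpolation=cv2.INTER_CUBIC)[:580])
for n,uv,z in[("large",(241,227),.026),("small",(296,235),.026),("gate",(298,186),.024),("amber",(187,228),.05),("brass",(257,180),.026),("green",(200,187),.05),("pg",(386,173),.007),("pb",(423,167),.007),("pr",(393,210),.007),("py",(432,203),.007),("brown",(246,265),.026),("turq",(214,261),.026)]:
    print(n,at(d,uv,z))
s=pickle.load(open("scene.pkl","rb"))
for n,uv,z in[("large",(388,176),.028),("small",(332,190),.028),("gate",(368,222),.024),("amber",(431,147),.062),("pg",(274,286),.007),("pb",(224,319),.007),("pr",(241,257),.007),("py",(191,285),.007)]:
    print(n,at(s,uv,z))
E
```

```text
large [0.454  0.2443 0.026 ]
small [0.4318 0.1034 0.026 ]
gate [0.5611 0.098  0.024 ]
amber [0.4487 0.3765 0.05  ]
brass [0.578 0.205 0.026]
green [0.5547 0.3476 0.05  ]
pg [ 0.5984 -0.1348  0.007 ]
pb [ 0.6137 -0.2336  0.007 ]
pr [ 0.498  -0.1492  0.007 ]
py [ 0.5156 -0.2519  0.007 ]
brown [0.3566 0.2297 0.026 ]
turq [0.3675 0.3109 0.026 ]
large [0.4663 0.2369 0.028 ]
small [0.4402 0.1001 0.028 ]
gate [0.5685 0.0961 0.024 ]
amber [0.4665 0.3666 0.062 ]
pg [ 0.5987 -0.1322  0.007 ]
pb [ 0.616  -0.2314  0.007 ]
pr [ 0.5003 -0.1473  0.007 ]
py [ 0.5158 -0.2487  0.007 ]
```

View pics/crop.png

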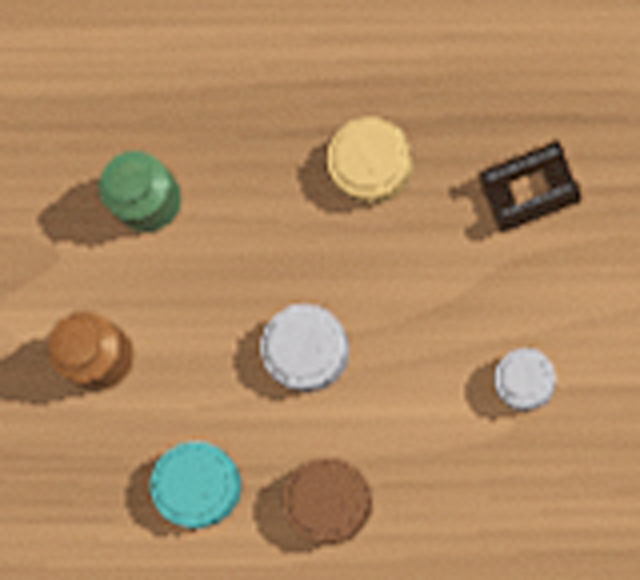

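The crop confirms all six. The large cap at crop (304,347) is silver and clearly bigger than the small silver one at (525,379). The brass, brown and turquoise caps are different colours. Next I'll fit the models' silhouettes in both views.

```bash
cat > fit.py <<'E'
from h import *
from scipy.optimize import least_squares
D={n:pickle.load(open(n+".pkl","rb")) for n in("top","scene")}
a=np.linspace(0,2*np.pi,60,endpoint=False)
def cyl(prof): return np.vstack([np.c_[r*np.cos(a),r*np.sin(a),0*a+z] for r,z in prof])
M={"large":cyl([(.027,0),(.027,.024),(.022,.028)]),"small":cyl([(.019,0),(.019,.024),(.014,.028)]),
"amber":cyl([(.023,0),(.023,.042),(.016,.062)]),
"gate":np.array([[x,y,z] for x in(-.029,.029) for y in(-.02,.02) for z in(0,.024)])}
def mask(im,n):
    h=cv2.cvtColor(im,cv2.COLOR_RGB2HSV).astype(int);H,S,V=h[...,0],h[...,1],h[...,2]
    if n in("large","small"): m=(S<55)&(V>90)
    elif n=="gate": m=V<60
    else: m=(H<14)&(S>150)&(V>60)   # amber
    return m.astype(np.uint8)
seed={"top":{"large":(241,227),"small":(296,235),"gate":(298,186),"amber":(187,228)},
"scene":{"large":(388,178),"small":(332,194),"gate":(368,224),"amber":(431,155)}}
def hull(P,d): 
    return cv2.convexHull(proj(d,P).astype(np.float32))
def mom(c):
    m=cv2.moments(c);return np.array([m["m10"],m["m01"]])/m["m00"],m["m00"]
if __name__=="__main__":
  for n in M:
    obs={}
    for v in D:
        im=D[v]["color"];m=mask(im,n)
        sx,sy=seed[v][n];w=np.zeros_like(m);w[sy-22:sy+22,sx-22:sx+22]=1;m*=w
        k,l,st,c=cv2.connectedComponentsWithStats(m)
        i=1+np.argmax(st[1:,4]);p=np.argwhere(l==i)[:,::-1].astype(np.float32)
        hh=cv2.convexHull(p);obs[v]=(mom(hh)[0],cv2.contourArea(hh),st[i,:4],mom(hh))
    for vs in(["top"],["scene"],["top","scene"]):
        def f(q):
            return np.concatenate([mom(hull(M[n]+[q[0],q[1],0],D[v]))[0]-obs[v][0] for v in vs])
        r=least_squares(f,[.45,.2],diff_step=1e-4)
        print(n,vs,r.x.round(4),r.fun.round(2),[(obs[v][1],mom(hull(M[n]+[*r.x,0],D[v]))[1].round(),obs[v][2].tolist()) for v in vs])
E
python3 fit.py
```

```text
Traceback (most recent call last):
  File "fit.py", line 34, in <module>
    print(n,vs,r.x.round(4),r.fun.round(2),[(obs[v][1],mom(hull(M[n]+[*r.x,0],D[v]))[1].round(),obs[v][2].tolist()) for v in vs])
                                                       ^^^^^^^^^^^^^^^^^^^^^^^^^^^^^^^^^^^^^^
AttributeError: 'float' object has no attribute 'round'
```

```bash
sed -i 's/\[1\].round()/[1]/' fit.py; python3 fit.py
```

```text
large ['top'] [0.4579 0.2473] [-0.  0.] [(356.5, 380.03929199976847, [230, 216, 22, 22])]
large ['scene'] [0.4539 0.2489] [0. 0.] [(407.5, 438.6140592773445, [376, 168, 25, 21])]
large ['top', 'scene'] [0.4565 0.2474] [-0.02  0.54  0.25  0.7 ] [(356.5, 380.13280468597077, [230, 216, 22, 22]), (407.5, 441.1335655138828, [376, 168, 25, 21])]
small ['top'] [0.4353 0.1041] [-0.  0.] [(172.5, 190.34922965080477, [289, 227, 15, 16])]
small ['scene'] [0.4314 0.1058] [ 0. -0.] [(246.0, 287.0602356388699, [324, 185, 17, 18])]
small ['top', 'scene'] [0.434  0.1044] [-0.13  0.51  0.15  0.75] [(172.5, 190.34049002593383, [289, 227, 15, 16]), (246.0, 288.6196867239196, [324, 185, 17, 18])]
amber ['top'] [0.4548 0.3841] [ 0. -0.] [(270.0, 338.25191085925326, [177, 219, 21, 18])]
amber ['scene'] [0.4538 0.3849] [ 0. -0.] [(451.5, 522.566378767835, [421, 141, 20, 29])]
amber ['top', 'scene'] [0.4545 0.3842] [-0.05  0.09  0.01  0.2 ] [(270.0, 338.2832320932066, [177, 219, 21, 18]), (451.5, 523.3561456606258, [421, 141, 20, 29])]
gate ['top'] [0.5616 0.1013] [-0. -0.] [(290.0, 368.1217200467363, [285, 178, 25, 20])]
gate ['scene'] [0.5615 0.1018] [ 0. -0.] [(575.0, 688.2565849439707, [353, 210, 31, 29])]
gate ['top', 'scene'] [0.5616 0.1015] [-0.1   0.01 -0.06  0.08] [(290.0, 368.160222010687, [285, 178, 25, 20]), (575.0, 688.62143132044, [353, 210, 31, 29])]
```

```bash
cat > go.py <<'E'
import sys,numpy as np
from rig import get_state
from scipy.spatial.transform import Rotation as R
# usage: go.py x y z yawdeg(closing axis) ; prints shift in tool axes cm (at current roll) and roll
def rep(x,y,z,yaw):
    s=get_state();w,a,b,c=s["ee_rot"];Q=R.from_quat([a,b,c,w]).as_matrix()
    cur=np.degrees(np.arctan2(Q[1,1],Q[0,1]))
    t=(np.array([x,y,z])-s["position"])
    dr=(-(yaw-cur)+90)%180-90
    print("pos",s["position"].round(4),"yaw",cur.round(2),"tilt z",Q[:,2].round(3),"t",round(s["clock"],2),"q",s["qpos"].round(2),"w",round(s["width"],4))
    print("shift cm",(Q.T@t*100).round(2),"roll",round(dr,2))
if __name__=="__main__": rep(*map(float,sys.argv[1:5]))
E
python3 - <<'E'
from fit import *
h=lambda v:cv2.cvtColor(D[v]["color"],cv2.COLOR_RGB2HSV).astype(int)
hr={"g":(60,88),"b":(100,120),"r":(172,186),"y":(22,32)}
win={"top":{"g":(386,173),"b":(423,167),"r":(393,210),"y":(432,203)},"scene":{"g":(274,286),"b":(224,319),"r":(241,257),"y":(191,285)}}
loc={}
for v in D:
    H=h(v);c={}
    for k,(u,w) in win[v].items():
        lo,hi=hr[k];hh=H[...,0].copy();hh[hh<8]+=180
        m=((hh>=lo)&(hh<=hi)&(H[...,1]>90)).astype(np.uint8);mm=np.zeros_like(m);r=45;mm[w-r:w+r,u-r:u+r]=m[w-r:w+r,u-r:u+r]
        n,l,st,ce=cv2.connectedComponentsWithStats(mm);i=1+np.argmax(st[1:,4])
        p=np.argwhere(l==i)[:,::-1].astype(np.float32);q=cv2.approxPolyDP(cv2.convexHull(p),5,True)
        c[k]=at(D[v],mom(cv2.convexHull(p))[0],.013)[:2]
        print(v,k,st[i].tolist(),c[k])
    C=sum(c.values())/4; e=(c["g"]-c["r"]+c["b"]-c["y"]);f=(c["r"]-c["y"]+c["g"]-c["b"])
    print(v,C.round(4),np.degrees(np.arctan2(e[1],e[0])),np.degrees(np.arctan2(f[1],f[0]))-90,np.linalg.norm(e)/2,np.linalg.norm(f)/2)
# gate yaw
d=D["top"];im=d["color"];m=mask(im,"gate");w=np.zeros_like(m);w[164:208,276:320]=1;m*=w
k,l,st,_=cv2.connectedComponentsWithStats(m);p=np.argwhere(l==1+np.argmax(st[1:,4]))[:,::-1].astype(np.float32)
bx=cv2.boxPoints(cv2.minAreaRect(p));P=[at(d,q,.02)[:2] for q in bx]
for i in range(4):
    e=P[(i+1)%4]-P[i];print(np.linalg.norm(e).round(4),np.degrees(np.arctan2(e[1],e[0])).round(1))
E
python3 go.py .457 .248 .12 90
```

```text
pos [0.1734 0.5477 0.2305] yaw 72.42 tilt z [-0.001 -0.002 -1.   ] t 0.1 q [ 1.14  0.28  1.51  0.    1.36 -0.12] w 0.0852
shift cm [-36.09 -19.99  11.08] roll -17.58Traceback (most recent call last):
  File "<stdin>", line 11, in <module>
    return _wrapfunc(a, 'argmax', axis=axis, out=out, **kwds)
    return bound(*args, **kwds)
ValueError: attempt to get argmax of an empty sequence
```

Emit:
send_rows(steps=[1,0,0,0,-8.5,1,0,0,0,-8.5,1,-1,-1,0,-0.6,1,-3,-3,1,0,1,-4,-4,1,0,1,-4,-4,1,0,1,-4,-4,1,0,1,-4,-4,1,0,1,-4,-4,1,0,1,-2.4,-4,1,0,1,-1.5,-1,0,0,1,0,0,0,0])

```text
clock: 1.3
position: [0.4285, 0.2821, 0.1671]
ee_rot: [-0.0, 0.002, 1.0, -0.0]
contact_force: [0.4, -0.4, 0.4]
width: 0.0855
gripper_force: 0.0
```

```bash
cat > tray.py <<'E'
from fit import *
win={"top":{"g":(386,173),"b":(423,167),"r":(393,210),"y":(432,203)},"scene":{"g":(274,286),"b":(224,319),"r":(241,257),"y":(191,285)}}
for v in D:
    im=D[v]["color"];c={}
    for k,(u,w) in win[v].items():
        ref=np.median(im[w-4:w+5,u-4:u+5].reshape(-1,3),axis=0)
        a=im.astype(float);cs=(a@ref)/(np.linalg.norm(a,axis=2)*np.linalg.norm(ref)+1e-6)
        m=((cs>.985)&(np.linalg.norm(a,axis=2)>40)).astype(np.uint8)
        mm=np.zeros_like(m);r=50;mm[w-r:w+r,u-r:u+r]=m[w-r:w+r,u-r:u+r]
        n,l,st,ce=cv2.connectedComponentsWithStats(mm);i=l[w,u]
        p=np.argwhere(l==i)[:,::-1].astype(np.float32)
        c[k]=at(D[v],mom(cv2.convexHull(p))[0],.013)[:2]
        print(v,k,ref,st[i].tolist(),c[k])
    C=sum(c.values())/4; e=(c["g"]-c["r"]+c["b"]-c["y"]);f=(c["r"]-c["y"]+c["g"]-c["b"])
    print(v,C.round(4),np.degrees(np.arctan2(e[1],e[0])),np.degrees(np.arctan2(f[1],f[0]))-90,np.linalg.norm(e)/2,np.linalg.norm(f)/2)
d=D["top"];im=d["color"];m=mask(im,"gate");w=np.zeros_like(m);w[164:208,276:320]=1;m*=w
k,l,st,_=cv2.connectedComponentsWithStats(m);p=np.argwhere(l==1+np.argmax(st[1:,4]))[:,::-1].astype(np.float32)
bx=cv2.boxPoints(cv2.minAreaRect(p));P=[at(d,q,.02)[:2] for q in bx]
for i in range(4):
    e=P[(i+1)%4]-P[i];print(np.linalg.norm(e).round(4),np.degrees(np.arctan2(e[1],e[0])).round(1))
E
python3 tray.py; python3 go.py .457 .248 .12 90
python3 - <<'E'
from rig import *
import cv2
d=get_image("wrist");print(d["mount"],d["mtx"],d["k1"]);cv2.imwrite("pics/w1.png",d["color"][:,:,::-1])
E
```

```text
top g [102. 137. 114.] [367, 155, 38, 36, 1005] [ 0.5979 -0.1327]
top b [100. 118. 162.] [405, 149, 37, 36, 938] [ 0.6138 -0.2313]
top r [197.  76.  69.] [375, 191, 38, 37, 1094] [ 0.4994 -0.149 ]
top y [227. 196. 107.] [382, 153, 100, 100, 7453] [ 0.5156 -0.2492]
top [ 0.5567 -0.1906] 9.863348371586243 9.172314207935813 0.0998255102666648 0.10068744956547464
scene g [ 69. 103.  83.] [239, 259, 69, 55, 2083] [ 0.6015 -0.1349]
scene b [ 53.  85. 125.] [186, 287, 75, 64, 2582] [ 0.6182 -0.2336]
scene r [158.  51.  48.] [207, 232, 66, 49, 1786] [ 0.5024 -0.1509]
scene y [187. 156.  78.] [141, 235, 100, 100, 7068] [ 0.5096 -0.2525]
scene [ 0.5579 -0.193 ] 9.538352781751696 6.804419809455737 0.10530586403425024 0.10086042335822312
0.0551 -68.1
0.0411 -159.2
0.0548 111.7
0.041 21.2
pos [0.4285 0.2821 0.1671] yaw 89.78 tilt z [-0.    -0.001 -1.   ] t 1.3 q [ 0.45  0.23  1.74 -0.    1.17 -1.12] w 0.0855
shift cm [-2.86 -3.4   4.71] roll -0.22
[[ 1.87395413e-05 -9.56765002e-01 -2.90862049e-01  7.40963094e-02]
 [ 9.99999989e-01  6.05416645e-05 -1.34718863e-04 -4.03780265e-04]
 [ 1.46503566e-04 -2.90862043e-01  9.56764992e-01 -1.42790831e-01]
 [ 0.00000000e+00  0.00000000e+00  0.00000000e+00  1.00000000e+00]] [[305.98324705   0.         313.64801418]
 [  0.         305.98324705 195.03699498]
 [  0.           0.           1.        ]] -0.005502446662230706
```

View pics/w1.png

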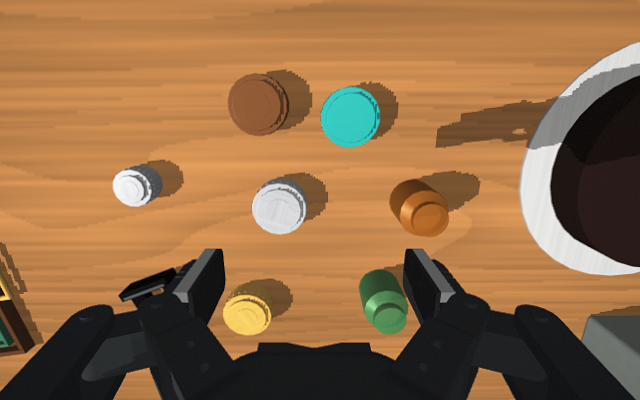

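The wrist view shows the large nickel cap at (279,207), the small one at (138,186), the amber jar at (420,208) and the gate at about (160,285). I'll fit their silhouettes from here.

```bash
cat > wfit.py <<'E'
import sys
from fit import *
from rig import get_state,get_image
from scipy.spatial.transform import Rotation as R
# wfit.py name u v half : fit object xy from wrist view
def wrist():
    s=get_state();d=get_image("wrist");w,a,b,c=s["ee_rot"]
    T=np.eye(4);T[:3,:3]=R.from_quat([a,b,c,w]).as_matrix();T[:3,3]=s["position"];d["T"]=T@d["mount"];return d
def wf(d,n,u,v,r,z0=0):
    m=mask(d["color"],n);q=np.zeros_like(m);q[max(v-r,0):v+r,max(u-r,0):u+r]=1;m*=q
    m=cv2.morphologyEx(m,cv2.MORPH_OPEN,np.ones((3,3)))
    k,l,st,_=cv2.connectedComponentsWithStats(m);i=1+np.argmax(st[1:,4]);hh=cv2.convexHull(np.argwhere(l==i)[:,::-1].astype(np.float32))
    c,A=mom(hh);g=at(d,c,.02)
    s=least_squares(lambda x:mom(hull(M[n]+[x[0],x[1],z0],d))[0]-c,g[:2],diff_step=1e-4)
    print(n,s.x.round(4),"area",A,mom(hull(M[n]+[*s.x,z0],d))[1],st[i,:4].tolist());return s.x
E
python3 - <<'E'
from wfit import *
d=wrist()
wf(d,"large",279,207,45);wf(d,"small",138,186,38);wf(d,"amber",420,208,42)
E
```

```text
large [0.4571 0.2459] area 2257.5 2473.4753672007937 [251, 180, 54, 56]
small [0.4364 0.0987] area 1108.0 1641.3278480833396 [112, 170, 39, 38]Traceback (most recent call last):
  File "<stdin>", line 3, in <module>
  File "wfit.py", line 12, in wf
    k,l,st,_=cv2.connectedComponentsWithStats(m);i=1+np.argmax(st[1:,4]);hh=cv2.convexHull(np.argwhere(l==i)[:,::-1].astype(np.float32))
                                                     ~~~~~~~~~^^^^^^^^^^
    return _wrapfunc(a, 'argmax', axis=axis, out=out, **kwds)
    return bound(*args, **kwds)
ValueError: attempt to get argmax of an empty sequence
```

Emit:
send_rows(steps=[1,-1.4,-1.8,0,-0.2,1,-1.45,-1.75,2,0,1,0,0,3,0,1,0,0,3,0,1,0,0,3,0,1,0,0,2,0,1,0,0,1.5,0,1,0,0,1,0,1,0,0,0.6,0,1,0,0,0,0], newtons=50)

```text
clock: 2.4
position: [0.4547, 0.2492, 0.0065]
ee_rot: [-0.0, -0.002, 1.0, -0.0]
contact_force: [0.1, -0.6, 0.1]
width: 0.0853
gripper_force: 0.0
```

Emit:
send_rows(steps=[1,-0.2,-0.25,0,0,0.4,0,0,0,0,0,0,0,0,0,-0.5,0,0,0,0,-1,0,0,0,0,-1,0,0,0,0,-1,0,0,0,0,-1,0,0,0,0], newtons=50)

```text
clock: 3.2
position: [0.4579, 0.2463, 0.0079]
ee_rot: [0.001, -0.002, 1.0, 0.0]
contact_force: [-0.6, -0.2, 4.9]
width: 0.0519
gripper_force: 51.4
```

```bash
python3 go.py .457 .2465 .12 90
```

```text
pos [0.4579 0.2463 0.0079] yaw 90.2 tilt z [ 0.002  0.001 -1.   ] t 3.2 q [ 0.36  0.42  1.93  0.    0.79 -1.21] w 0.0519
shift cm [  0.08   0.03 -11.21] roll 0.2
```

Emit:
send_rows(steps=[-1,0,0,-0.5,0,-1,0,0,-1.5,0,-1,0,0,-3,0,-1,0,0,-4,0,-1,0,0,-3,0,-1,0,0,0,0])

```text
clock: 3.8
position: [0.4603, 0.2473, 0.1313]
ee_rot: [0.005, -0.002, 1.0, 0.002]
contact_force: [0.2, 0.2, -2.1]
width: 0.0522
gripper_force: 52.6
```

```bash
python3 go.py .6142 -.2326 .12 90
python3 - <<'E'
from rig import *
import cv2
d=get_image("wrist");cv2.imwrite("pics/w2.png",d["color"][100:400,150:490,::-1])
E
```

```text
pos [0.4603 0.2473 0.1313] yaw 90.22 tilt z [ 0.009  0.004 -1.   ] t 3.8 q [ 0.36  0.27  1.78  0.    1.08 -1.21] w 0.0522
shift cm [-15.2  -48.05   1.1 ] roll 0.22
```

View pics/w2.png

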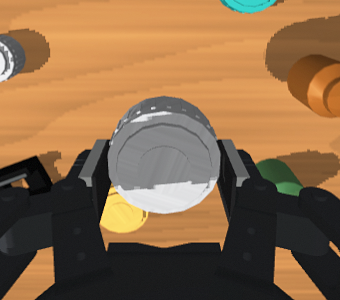

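The cap is held level between the pads, at crop (163,160). Next I carry it to the blue pocket.

Emit:
send_rows(steps=[-1,-0.5,-1.5,0,0.2,-1,-1,-3,0,0,-1,-1.5,-4.5,0,0,-1,-1.5,-5,0,0,-1,-1.5,-5,0,0,-1,-1.5,-5,0,0,-1,-1.5,-5,0,0,-1,-1.5,-5,0,0,-1,-1.5,-5,0,0,-1,-1.5,-4.5,0,0,-1,-1,-3,0,0,-1,-0.7,-1.5,0,0])

```text
clock: 5.05
position: [0.6052, -0.2238, 0.1243]
ee_rot: [-0.002, 0.001, 1.0, 0.0]
contact_force: [-0.1, 0.7, -2.4]
width: 0.0517
gripper_force: 52.6
```

```bash
python3 go.py .6142 -.2326 .03 90
python3 - <<'E'
from wfit import *
d=wrist();pickle.dump(d,open("w3.pkl","wb"))
cv2.imwrite("pics/w3.png",d["color"][:,:,::-1])
E
```

```text
pos [ 0.6052 -0.2238  0.1243] yaw 89.86 tilt z [-0.003  0.001 -1.   ] t 5.05 q [-0.46  0.45  1.5  -0.    1.19 -2.03] w 0.0517
shift cm [-0.94 -0.89  9.43] roll -0.14
```

View pics/w3.png

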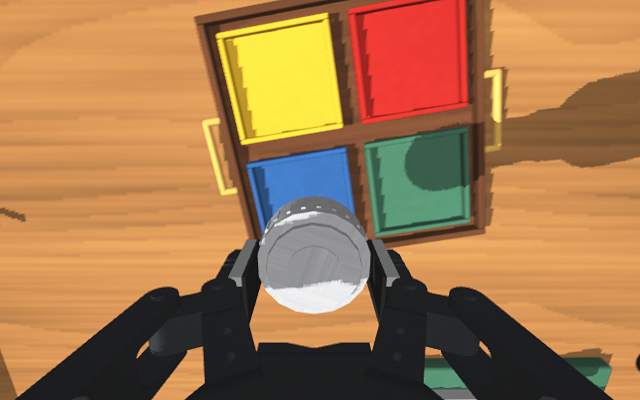

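The wrist view shows the whole tray. The outer corners of the green pocket's walls are at about (365,143), (467,127), (470,222) and (377,238), and yellow's are at (216,35), (327,13), (343,126) and (240,143).

```bash
python3 - <<'E'
from h import *
d=pickle.load(open("w3.pkl","rb"))
for n,c in {"g":[(365,143),(467,127),(470,222),(377,238)],"y":[(216,35),(327,13),(343,126),(240,143)]}.items():
    P=np.array([at(d,q,.015)[:2] for q in c]);print(n,P.mean(0),[np.linalg.norm(P[i]-P[i-1]).round(4) for i in range(4)])
    e=P[1]-P[0];print(np.degrees(np.arctan2(e[1],e[0])))
E
```

```text
g [ 0.598425 -0.133725] [np.float64(0.0863), np.float64(0.083), np.float64(0.0837), np.float64(0.0831)]
98.80390950107777
y [ 0.515725 -0.248825] [np.float64(0.081), np.float64(0.0838), np.float64(0.0822), np.float64(0.0852)]
99.82189092242045
```

Emit:
send_rows(steps=[-1,-0.5,-0.5,0.5,0,-1,-0.45,-0.4,2,0,-1,0,0,3,0,-1,0,0,2.5,0,-1,0,0,1.2,0,-1,0,0,0.5,0,-1,0,0,0,0,-1,0,0,0,0])

```text
clock: 5.9
position: [0.6161, -0.23, 0.0309]
ee_rot: [0.001, -0.0, 1.0, -0.0]
contact_force: [-0.8, 0.5, -1.0]
width: 0.0518
gripper_force: 52.6
```

```bash
python3 go.py .6142 -.2326 .0155 90
```

```text
pos [ 0.6161 -0.23    0.0309] yaw 90.05 tilt z [ 0.002 -0.001 -1.   ] t 5.9 q [-0.46  0.55  1.59  0.    1.   -2.03] w 0.0518
shift cm [ 0.2  -0.26  1.54] roll 0.05
```

Emit:
send_rows(steps=[-1,0.1,-0.2,0.5,0,-1,0,0,0.4,0,-1,0,0,0.3,0,-1,0,0,0.1,0,-1,0,0,0.1,0,-1,0,0,0,0])

```text
clock: 6.5
position: [0.6142, -0.2321, 0.0156]
ee_rot: [-0.0, -0.0, 1.0, 0.0]
contact_force: [-1.0, -0.4, -1.3]
width: 0.0522
gripper_force: 52.6
```

Emit:
send_rows(steps=[-1,0,0,0.1,0,-1,0,0,0,0,-1,0,0,0,0])

```text
clock: 6.8
position: [0.6145, -0.2322, 0.015]
ee_rot: [0.0, -0.0, 1.0, -0.0]
contact_force: [-0.3, -0.5, -0.2]
width: 0.0519
gripper_force: 52.7
```

Emit:
send_rows(steps=[-1,0,0,0.1,0,-1,0,0,0,0,-1,0,0,0,0])

```text
clock: 7.1
position: [0.6144, -0.2322, 0.0149]
ee_rot: [0.0, -0.0, 1.0, -0.0]
contact_force: [-0.9, 0.0, 5.6]
width: 0.052
gripper_force: 53.4
```

Emit:
send_rows(steps=[0.3,0,0,0,0,0.4,0,0,0,0,0.5,0,0,0,0,0.6,0,0,0,0,0.6,0,0,0,0,0.6,0,0,-0.5,0,0.6,0,0,-1.5,0,0.7,0,0,-3,0,1,0,0,-4,0,1,2,3,-2,0,1,2,3,0,0,1,0,0,0,0])

```text
clock: 8.3
position: [0.5712, -0.1684, 0.125]
ee_rot: [-0.001, -0.001, 1.0, 0.001]
contact_force: [0.6, -0.6, -0.1]
width: 0.0859
gripper_force: 0.0
```

```bash
python3 go.py .435 .103 .12 90
python3 - <<'E'
from wfit import *
d=wrist();cv2.imwrite("pics/w4.png",d["color"][:,:,::-1])
E
```

```text
pos [ 0.5712 -0.1684  0.125 ] yaw 90.13 tilt z [-0.002  0.002 -1.   ] t 8.3 q [-0.4   0.38  1.62  0.    1.14 -1.98] w 0.0859
shift cm [13.56 27.17  0.6 ] roll 0.13
```

View pics/w4.png

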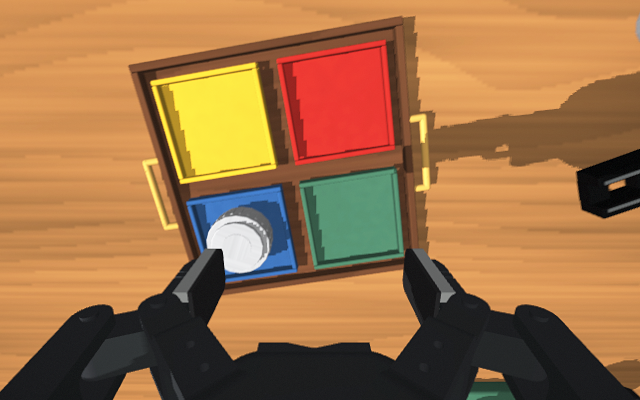

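The large cap stands flat in the blue pocket at (238,242). Next is the small cap.

Emit:
send_rows(steps=[1,1,2,0,0,1,2,4,0,0,1,2.5,4.5,0,0,1,2.5,4.5,0,0,1,2.5,4.5,0,0,1,2,4,0,0,1,1,2.5,0,0,1,0.5,1,0,0,1,0,0,0,0,1,0,0,0,0])

```text
clock: 9.35
position: [0.4376, 0.0931, 0.1239]
ee_rot: [0.001, -0.0, 1.0, -0.0]
contact_force: [0.4, -0.6, 0.5]
width: 0.0854
gripper_force: 0.0
```

```bash
python3 go.py .435 .103 .006 90
python3 - <<'E'
from wfit import *
d=wrist()
wf(d,"small",*proj(d,[[.435,.103,.015]])[0].astype(int),60)
E
python3 - <<'E'
from rig import *
print(get_state()["position"]);print(get_state()["position"])
E
```

```text
pos [0.4376 0.0931 0.1239] yaw 90.02 tilt z [ 0.001 -0.001 -1.   ] t 9.35 q [ 0.05  0.18  1.93 -0.    1.03 -1.52] w 0.0854
shift cm [ 0.28  1.   11.79] roll 0.02
small [0.4342 0.1041] area 1712.0 1812.6331155297812 [305, 164, 46, 49]
[0.43763513 0.09287061 0.12383736]
[0.43763513 0.09287061 0.12383736]
```

Emit:
send_rows(steps=[1,0.2,0.6,1,0,1,0.15,0.5,2,0,1,0,0,3,0,1,0,0,3,0,1,0,0,1.5,0,1,0,0,0.8,0,1,0,0,0.4,0,1,0,0,0,0,1,0,0,0,0])

```text
clock: 10.3
position: [0.4335, 0.1049, 0.0073]
ee_rot: [0.001, -0.0, 1.0, 0.0]
contact_force: [-0.7, -0.7, 0.0]
width: 0.0849
gripper_force: 0.0
```

```bash
python3 go.py .4342 .1042 .007 90
```

```text
pos [0.4335 0.1049 0.0073] yaw 90.01 tilt z [ 0.001  0.    -1.   ] t 10.3 q [ 0.08  0.34  2.09  0.    0.71 -1.49] w 0.0849
shift cm [-0.07 -0.07  0.03] roll 0.01
```

Emit:
send_rows(steps=[0.4,-0.05,-0.05,0,0,0,0,0,0,0,-0.5,0,0,0,0,-1,0,0,0,0,-1,0,0,0,0,-1,0,0,0,0,-1,0,0,0,0,-1,0,0,0,0], newtons=45)

```text
clock: 11.1
position: [0.4336, 0.1045, 0.0074]
ee_rot: [0.0, -0.0, 1.0, 0.0]
contact_force: [-0.6, -0.5, 5.3]
width: 0.0362
gripper_force: 44.4
```

Emit:
send_rows(steps=[-1,0,0,-0.5,0,-1,0,0,-1.5,0,-1,0,0,-3,0,-1,0,0,-4,0,-1,0,0,-2,0,-1,0,0,0,0,-1,0,0,0,0])

```text
clock: 11.8
position: [0.4329, 0.1044, 0.1166]
ee_rot: [0.0, -0.0, 1.0, 0.0]
contact_force: [0.6, 0.4, -1.1]
width: 0.0361
gripper_force: 45.2
```

```bash
python3 go.py .5986 -.1338 .0145 98
python3 - <<'E'
from wfit import *
d=wrist();cv2.imwrite("pics/w5.png",d["color"][100:400,150:490,::-1])
E
```

```text
pos [0.4329 0.1044 0.1166] yaw 90.02 tilt z [ 0.  0. -1.] t 11.8 q [ 0.08  0.18  1.95  0.    1.01 -1.49] w 0.0361
shift cm [-16.56 -23.83  10.21] roll -7.98
```

View pics/w5.png

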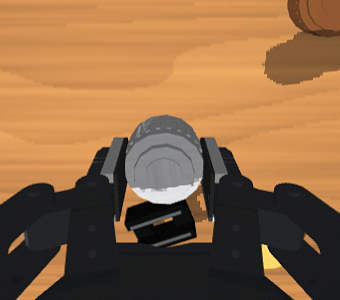

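The small cap is held level at crop (163,160). Next I carry it to the green pocket.

Emit:
send_rows(steps=[-1,-0.8,-1.2,0,0,-1,-2,-2.8,0,0,-1,-2.8,-4,0,0,-1,-2.8,-4,0,0,-1,-2.8,-4,0,0,-1,-2.5,-3.8,0,0,-1,-1.8,-2.6,0,0,-1,-1,-1.4,0,0,-1,0,0,0,-4,-1,0,0,0,-4,-1,0,0,0,0,-1,0,0,0,0])

```text
clock: 13.05
position: [0.5977, -0.1331, 0.1159]
ee_rot: [-0.001, -0.069, 0.998, 0.0]
contact_force: [0.6, -0.0, -0.8]
width: 0.0361
gripper_force: 45.3
```

```bash
python3 go.py .5986 -.1338 .0145 98
```

```text
pos [ 0.5977 -0.1331  0.1159] yaw 97.96 tilt z [-0.002  0.001 -1.   ] t 13.05 q [-0.33  0.41  1.59  0.    1.14 -2.04] w 0.0361
shift cm [-0.1  -0.09 10.14] roll -0.04
```

Emit:
send_rows(steps=[-1,-0.1,-0.1,1,0,-1,0,0,2.5,0,-1,0,0,3,0,-1,0,0,2,0,-1,0,0,0.9,0,-1,0,0,0.4,0,-1,0,0,0.2,0,-1,0,0,0.1,0,-1,0,0,0,0,-1,0,0,0,0])

```text
clock: 14.05
position: [0.6001, -0.1345, 0.0166]
ee_rot: [0.001, -0.07, 0.998, -0.0]
contact_force: [-0.4, 0.5, -0.8]
width: 0.0364
gripper_force: 45.3
```

Emit:
send_rows(steps=[-1,0,0,0.1,0,-1,0,0,0.1,0,-1,0,0,0,0,-1,0,0,0,0])

```text
clock: 14.45
position: [0.5998, -0.1344, 0.0145]
ee_rot: [0.0, -0.07, 0.998, -0.0]
contact_force: [-0.5, -0.3, 6.0]
width: 0.0363
gripper_force: 45.8
```

Emit:
send_rows(steps=[-0.1,0,0,0,0,0,0,0,0,0,0.1,0,0,0,0,0.2,0,0,0,0,0.2,0,0,0,0,0.2,0,0,-0.5,0,0.3,0,0,-1.5,0,0.5,0,0,-3,0,1,0,0,-4,0,1,0,0,-1,4,1,3,1,0,4,1,3,2,0,0])

```text
clock: 15.65
position: [0.5394, -0.1076, 0.1148]
ee_rot: [0.001, 0.001, 1.0, -0.001]
contact_force: [0.4, 0.8, -0.3]
width: 0.0857
gripper_force: 0.0
```

```bash
python3 go.py .5616 .1015 .12 22
python3 - <<'E'
from wfit import *
d=wrist();cv2.imwrite("pics/w6.png",d["color"][:,:,::-1])
E
```

```text
pos [ 0.5394 -0.1076  0.1148] yaw 89.89 tilt z [ 0.003 -0.001 -1.   ] t 15.65 q [-0.32  0.33  1.74 -0.    1.07 -1.89] w 0.0857
shift cm [-2.18 20.91 -0.55] roll 67.89
```

View pics/w6.png

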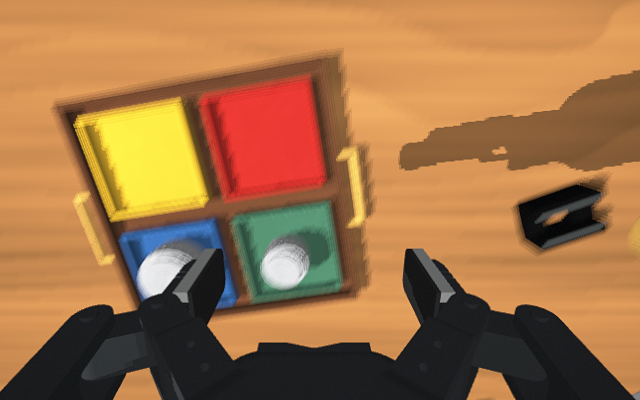

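Both caps stand in their pockets, at (165,272) and (285,262). The gate is at (560,217). I'll move above it and look again.

Emit:
send_rows(steps=[1,0,2,0,0,1,0,4,0,0,1,0,4.5,0,0,1,0,4.5,0,0,1,0,3.5,0,0,1,0,2,0,0,1,0,0.4,0,0,1,0,0,0,0,1,0,0,0,0])

```text
clock: 16.6
position: [0.5389, 0.1016, 0.1139]
ee_rot: [0.0, -0.0, 1.0, -0.0]
contact_force: [0.1, -1.5, -0.4]
width: 0.0855
gripper_force: 0.0
```

```bash
python3 go.py .5616 .1015 .12 22
python3 - <<'E'
from wfit import *
d=wrist();pickle.dump(d,open("w7.pkl","wb"));print(proj(d,[[.5616,.1015,.024]]))
cv2.imwrite("pics/w7.png",cv2.resize(d["color"][100:300,220:420,::-1],None,fx=3,fy=3))
E
```

```text
pos [0.5389 0.1016 0.1139] yaw 90.0 tilt z [ 0.    -0.001 -1.   ] t 16.6 q [ 0.06  0.33  1.74 -0.    1.07 -1.51] w 0.0855
shift cm [-2.27 -0.01 -0.61] roll 68.0
[[314.12521174 225.49120299]]
```

View pics/w7.png

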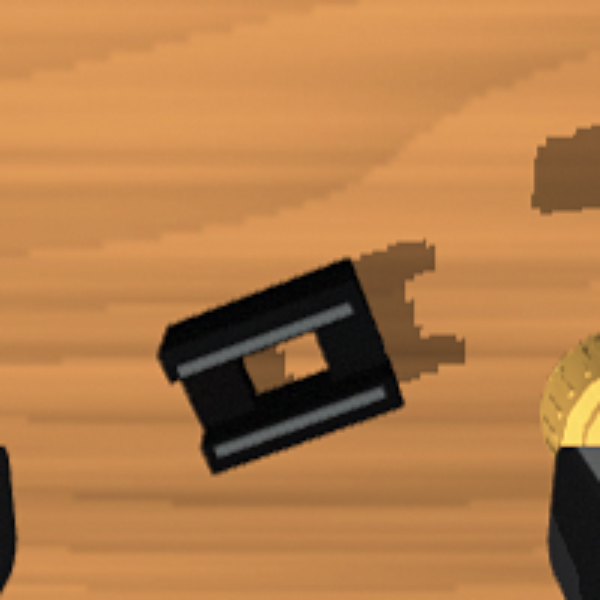

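```bash
python3 - <<'E'
from fit import *
d=pickle.load(open("w7.pkl","rb"))
V=d["color"].max(2).astype(int);m=(V<75).astype(np.uint8);w=np.zeros_like(m);w[180:262,268:360]=1;m*=w
k,l,st,_=cv2.connectedComponentsWithStats(m);p=np.argwhere(l==1+np.argmax(st[1:,4]))[:,::-1].astype(np.float32)
H=cv2.convexHull(p);I=np.zeros((400,640),np.uint8);cv2.fillConvexPoly(I,H.astype(int),1)
def model(x,y,t):
    t=np.radians(t);R=np.array([[np.cos(t),-np.sin(t),0],[np.sin(t),np.cos(t),0],[0,0,1]])
    h=hull(M["gate"]@R.T+[x,y,0],d);J=np.zeros_like(I);cv2.fillConvexPoly(J,np.round(h*16).astype(int),1,shift=4);return J
from scipy.optimize import minimize
f=lambda q:(model(q[0]/100,q[1]/100,q[2])!=I).sum()
for t0 in(-60,-70):
    r=minimize(f,[56.1,10.1,t0],method="Nelder-Mead",options={"initial_simplex":np.array([[56.1,10.1,t0],[56.6,10.1,t0],[56.1,10.6,t0],[56.1,10.1,t0-8]])});print(r.x,r.fun,I.sum())
for q in[(213,473),(403,403)]: print(at(d,(220+q[0]/3,100+q[1]/3),.024))
E
```

```text
[ 56.28498162  10.15839096 -68.4117162 ] 160.0 3718
[ 56.25803873  10.10268115 -68.66375121] 147.0 3718
[0.591  0.0819 0.024 ]
[0.5695 0.1348 0.024 ]
```

Emit:
send_rows(steps=[1,-1,0,0,0,1,-1.3,0,0,8.55,1,0,0,0,8.55,1,0,0,0,8.55,1,0,0,0,8.55,1,0,0,0,8.55,1,0,0,0,8.55,1,0,0,0,8.55,1,0,0,0,8.55,1,0,0,0,0,1,0,0,0,0])

```text
clock: 17.75
position: [0.5624, 0.1019, 0.1137]
ee_rot: [0.0, 0.561, 0.828, 0.0]
contact_force: [0.1, 0.2, -0.8]
width: 0.0854
gripper_force: 0.0
```

```bash
python3 go.py .562 .1012 .007 21.6
```

```text
pos [0.5624 0.1019 0.1137] yaw 21.74 tilt z [ 0.  0. -1.] t 17.75 q [ 0.06  0.36  1.69 -0.    1.09 -0.32] w 0.0854
shift cm [-0.05 -0.07 10.67] roll 0.14
```

Emit:
send_rows(steps=[1,0,-0.1,1,0,1,0,0,2.5,0,1,0,0,3,0,1,0,0,2.2,0,1,0,0,1.2,0,1,0,0,0.7,0,1,0,0,0.1,0,1,0,0,0,0,1,0,0,0,0])

```text
clock: 18.65
position: [0.5618, 0.1022, 0.0078]
ee_rot: [0.001, 0.562, 0.827, 0.001]
contact_force: [0.7, -0.3, 0.4]
width: 0.0852
gripper_force: 0.0
```

Emit:
send_rows(steps=[0.4,0,0,0,0,0.1,0,0,0,0,-0.5,0,0,0,0,-1,0,0,0,0,-1,0,0,0,0,-1,0,0,0,0,-1,0,0,0,0,-1,0,0,0,0], newtons=75)

```text
clock: 19.45
position: [0.5616, 0.1023, 0.0076]
ee_rot: [0.001, 0.562, 0.827, 0.001]
contact_force: [-0.8, -0.5, 6.1]
width: 0.038
gripper_force: 77.5
```

Emit:
send_rows(steps=[-1,0,0,-0.5,0,-1,0,0,-1.5,0,-1,0,0,-3,0,-1,0,0,-4,0,-1,0,0,-2,0,-1,0,0,0,0,-1,0,0,0,0])

```text
clock: 20.15
position: [0.5599, 0.1021, 0.1159]
ee_rot: [-0.001, 0.562, 0.827, -0.0]
contact_force: [0.6, -0.0, -3.0]
width: 0.0379
gripper_force: 76.6
```

```bash
python3 go.py .4998 -.1494 .0145 9
python3 - <<'E'
from wfit import *
d=wrist();cv2.imwrite("pics/w8.png",d["color"][100:400,150:490,::-1])
E
```

```text
pos [0.5599 0.1021 0.1159] yaw 21.62 tilt z [-0.002 -0.    -1.   ] t 20.15 q [ 0.06  0.36  1.69  0.    1.1  -0.32] w 0.0379
shift cm [-21.17 -14.84  10.15] roll 12.62
```

View pics/w8.png

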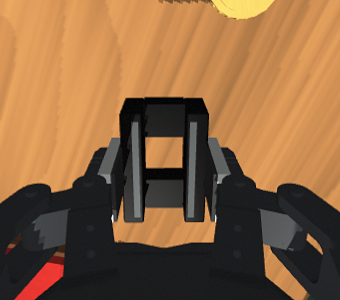

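The gate is gripped squarely across its width. Next I carry it to the red pocket.

Emit:
send_rows(steps=[-1,-1.2,-0.8,0,0,-1,-2.5,-1.8,0,0,-1,-3.5,-2.5,0,0,-1,-3.8,-2.6,0,0,-1,-3.8,-2.6,0,0,-1,-3.2,-2.3,0,0,-1,-2.2,-1.6,0,0,-1,-1,-0.6,0,0,-1,0,0,0,6.3,-1,0,0,0,6.3,-1,0,0,0,0,-1,0,0,0,0])

```text
clock: 21.4
position: [0.5009, -0.149, 0.116]
ee_rot: [-0.001, 0.648, 0.761, -0.0]
contact_force: [0.1, 0.5, -2.4]
width: 0.0381
gripper_force: 76.5
```

```bash
python3 go.py .4998 -.1494 .0145 9
```

```text
pos [ 0.5009 -0.149   0.116 ] yaw 9.17 tilt z [-0.001  0.001 -1.   ] t 21.4 q [-0.42  0.29  1.79  0.    1.06 -0.58] w 0.0381
shift cm [-0.03 -0.1  10.15] roll 0.17
```

Emit:
send_rows(steps=[-1,0,-0.1,1,0.2,-1,0,0,2.5,0,-1,0,0,3,0,-1,0,0,2,0,-1,0,0,0.9,0,-1,0,0,0.4,0,-1,0,0,0.2,0,-1,0,0,0,0,-1,0,0,0,0])

```text
clock: 22.3
position: [0.5012, -0.1499, 0.0176]
ee_rot: [0.001, 0.651, 0.759, 0.0]
contact_force: [0.2, -0.1, -3.1]
width: 0.0384
gripper_force: 76.3
```

Emit:
send_rows(steps=[-1,0,0,0.1,0,-1,0,0,0,0,-1,0,0,0,0])

```text
clock: 22.6
position: [0.5005, -0.1496, 0.016]
ee_rot: [0.0, 0.651, 0.759, 0.0]
contact_force: [0.3, -0.3, -2.9]
width: 0.0381
gripper_force: 76.4
```

Emit:
send_rows(steps=[-1,0,0,0.1,0,-1,0,0,0,0,-1,0,0,0,0])

```text
clock: 22.9
position: [0.5004, -0.1496, 0.0147]
ee_rot: [-0.0, 0.651, 0.759, 0.0]
contact_force: [-0.6, -0.3, -3.1]
width: 0.038
gripper_force: 76.4
```

Emit:
send_rows(steps=[-1,0,0,0.1,0,-1,0,0,0,0,-1,0,0,0,0])

```text
clock: 23.2
position: [0.5004, -0.1496, 0.0146]
ee_rot: [0.0, 0.651, 0.759, 0.0]
contact_force: [-2.2, -0.1, 5.7]
width: 0.0379
gripper_force: 77.4
```

Contact. I'll release with a small opening, then rise.

Emit:
send_rows(steps=[-0.1,0,0,0,0,0,0,0,0,0,0.05,0,0,0,0,0.1,0,0,0,0,0.1,0,0,0,0,0.1,0,0,-0.5,0,0.2,0,0,-1.5,0,0.5,0,0,-3,0,1,0,0,-4,0,1,0,0,-3,-8,1,0,0,0,-8,1,0,0,0,-8])

```text
clock: 24.4
position: [0.5012, -0.15, 0.1357]
ee_rot: [0.002, 0.476, 0.879, 0.0]
contact_force: [0.1, -0.5, 0.2]
width: 0.0855
gripper_force: 0.0
```

Emit:
send_rows(steps=[1,0,0,0,-8.5,1,0,0,0,-8.5,1,0,0,0,-8.5,1,0,0,0,-8.5,1,0,0,0,-8.5,1,0,0,0,-8.5,1,0,0,0,-6,1,0,0,0,0,1,0,0,0,0])

```text
clock: 25.3
position: [0.5004, -0.1496, 0.134]
ee_rot: [0.0, 0.003, 1.0, -0.0]
contact_force: [0.5, -0.6, -1.0]
width: 0.0854
gripper_force: 0.0
```

```bash
python3 go.py .4545 .3842 .15 90
python3 - <<'E'
from wfit import *
d=wrist();cv2.imwrite("pics/w9.png",d["color"][:,:,::-1])
E
```

```text
pos [ 0.5004 -0.1496  0.134 ] yaw 89.7 tilt z [ 0. -0. -1.] t 25.3 q [-0.42  0.27  1.77  0.    1.1  -1.99] w 0.0854
shift cm [ 4.87 53.35 -1.6 ] roll -0.3
```

View pics/w9.png

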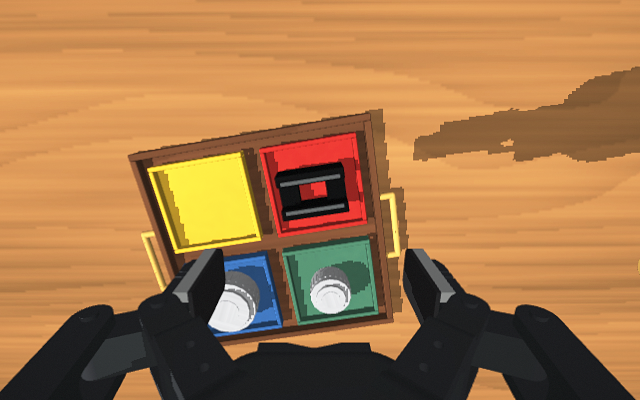

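The film gate lies flat in the red pocket at (312,192). Next is the amber jar.

Emit:
send_rows(steps=[1,0.4,2,0,-0.3,1,0.4,4,0,0,1,0.4,5,-0.5,0,1,0.4,5,-0.5,0,1,0.5,5,-0.5,0,1,0.5,5,-0.5,0,1,0.5,5,-0.5,0,1,0.5,5,0,0,1,0.5,5,0,0,1,0.4,5,0,0,1,0.3,4,0,0,1,0,2,0,0])

```text
clock: 26.55
position: [0.4509, 0.3708, 0.1585]
ee_rot: [0.0, -0.002, 1.0, 0.001]
contact_force: [0.3, -0.2, 0.1]
width: 0.0856
gripper_force: 0.0
```

Emit:
send_rows(steps=[1,0,1,0,0,1,0,0,0,0])

```text
clock: 26.75
position: [0.4518, 0.3775, 0.1583]
ee_rot: [-0.0, -0.001, 1.0, -0.0]
contact_force: [0.7, 0.1, 0.4]
width: 0.0853
gripper_force: 0.0
```

```bash
python3 go.py .4545 .3842 .012 90
python3 - <<'E'
from wfit import *
d=wrist();u,v=proj(d,[[.4545,.3842,.03]])[0].astype(int);print(u,v,cv2.cvtColor(d["color"],cv2.COLOR_RGB2HSV)[v-8:v+9:4,u-40:u+41:10].tolist()[2])
import fit,wfit
def mk(im,n):
    h=cv2.cvtColor(im,cv2.COLOR_RGB2HSV).astype(int);return ((h[...,0]<=13)&(h[...,1]>185)&(h[...,2]>40)).astype(np.uint8)
wfit.mask=mk
try: wf(d,"amber",u,v,70)
except Exception as e: print(e)
cv2.imwrite("pics/w10.png",d["color"][:,:,::-1])
E
```

```text
pos [0.4518 0.3775 0.1583] yaw 90.15 tilt z [-0.    -0.001 -1.   ] t 26.75 q [ 0.58  0.34  1.59 -0.    1.21 -0.99] w 0.0853
shift cm [-0.27  0.68 14.63] roll 0.15
321 189 [[15, 153, 229], [15, 150, 229], [14, 193, 213], [13, 195, 192], [14, 193, 190], [14, 197, 181], [14, 198, 134], [14, 151, 142], [15, 150, 136]]
amber [0.4724 0.3699] area 4.0 2439.9110000915825 [305, 206, 3, 3]
```

View pics/w10.png

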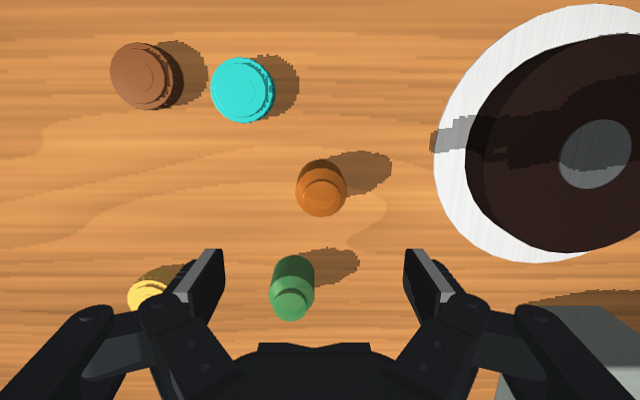

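The amber jar is at (320,190) and the green jar at (291,288), with nothing beside the finger path. I'll refit the amber jar.

```bash
python3 - <<'E'
from wfit import *
import wfit
def mk(im,n):
    h=cv2.cvtColor(im,cv2.COLOR_RGB2HSV).astype(int);return ((h[...,1]>175)&(h[...,2]>40)).astype(np.uint8)
wfit.mask=mk
d=wrist();x=wf(d,"amber",321,189,50)
print(at(d,(321,194),.062))
E
python3 go.py .4545 .3842 .012 90
```

```text
amber [0.4543 0.3834] area 2246.0 2404.4518102679867 [297, 160, 51, 57]
[0.4494 0.3818 0.062 ]
pos [0.4518 0.3758 0.1584] yaw 90.06 tilt z [-0.    -0.001 -1.   ] t 26.85 q [ 0.58  0.34  1.59 -0.    1.21 -1.  ] w 0.0853
shift cm [-0.28  0.86 14.64] roll 0.06
```

Emit:
send_rows(steps=[1,-0.1,0.4,0,0,1,-0.1,0.3,1,0,1,0,0,2.5,0,1,0,0,3,0,1,0,0,3,0,1,0,0,2.5,0,1,0,0,1.5,0,1,0,0,0.8,0,1,0,0,0.3,0,1,0,0,0,0,1,0,0,0,0])

```text
clock: 27.95
position: [0.4544, 0.3847, 0.0134]
ee_rot: [0.001, -0.001, 1.0, 0.001]
contact_force: [0.7, 0.2, 0.3]
width: 0.0857
gripper_force: 0.0
```

```bash
python3 go.py .4543 .3835 .012 90
```

```text
pos [0.4544 0.3847 0.0134] yaw 90.11 tilt z [ 0.002  0.001 -1.   ] t 27.95 q [ 0.59  0.5   1.75  0.    0.89 -0.99] w 0.0857
shift cm [ 0.01 -0.12  0.14] roll 0.11
```

Emit:
send_rows(steps=[0.6,0,-0.1,0,0,0.3,0,0,0,0,0.1,0,0,0,0,-0.5,0,0,0,0,-1,0,0,0,0,-1,0,0,0,0,-1,0,0,0,0,-1,0,0,0,0,-1,0,0,0,0], newtons=40)

```text
clock: 28.85
position: [0.454, 0.3836, 0.0134]
ee_rot: [0.0, -0.001, 1.0, 0.0]
contact_force: [-0.2, -0.5, 6.0]
width: 0.0447
gripper_force: 41.0
```

Emit:
send_rows(steps=[-1,0,0,-0.5,0,-1,0,0,-1.5,0,-1,0,0,-3,0,-1,0,0,-4,0,-1,0,0,-3,0,-1,0,0,-1,0,-1,0,0,0,0])

```text
clock: 29.55
position: [0.4542, 0.3837, 0.1436]
ee_rot: [0.001, -0.001, 1.0, 0.001]
contact_force: [-0.6, -0.8, -1.1]
width: 0.0446
gripper_force: 41.1
```

```bash
python3 go.py .5154 -.2482 .021 90
```

```text
pos [0.4542 0.3837 0.1436] yaw 90.12 tilt z [ 0.002  0.002 -1.   ] t 29.55 q [ 0.58  0.36  1.6   0.    1.17 -0.99] w 0.0446
shift cm [ -5.96 -63.23  12.18] roll 0.12
```

Emit:
send_rows(steps=[-1,-0.2,-1.2,0,0,-1,-0.3,-2.5,0,0,-1,-0.5,-4,0,0,-1,-0.5,-4.5,0,0,-1,-0.5,-4.5,0,0,-1,-0.5,-4.5,0,0,-1,-0.5,-4.5,0,0,-1,-0.5,-4.5,0,0,-1,-0.5,-4.5,0,0,-1,-0.5,-4.5,0,0,-1,-0.5,-4.5,0,0,-1,-0.5,-4.5,0,0])

```text
clock: 30.75
position: [0.5075, -0.1005, 0.1402]
ee_rot: [-0.002, -0.001, 1.0, 0.001]
contact_force: [0.4, 0.3, -0.2]
width: 0.0447
gripper_force: 41.2
```

Emit:
send_rows(steps=[-1,-0.3,-4.5,0,0,-1,-0.2,-4,0,0,-1,0,-3,0,0,-1,0,-2,0,0,-1,0,-1,0,0,-1,0,0,0,0,-1,0,0,0,0])

```text
clock: 31.45
position: [0.514, -0.2424, 0.1414]
ee_rot: [-0.001, -0.001, 1.0, 0.001]
contact_force: [-0.5, 0.8, -1.3]
width: 0.0444
gripper_force: 41.2
```

```bash
python3 go.py .5154 -.2482 .021 90
```

```text
pos [ 0.514  -0.2424  0.1414] yaw 90.11 tilt z [-0.002  0.002 -1.   ] t 31.45 q [-0.56  0.33  1.66  0.    1.16 -2.14] w 0.0444
shift cm [-0.16 -0.61 12.04] roll 0.11
```

Emit:
send_rows(steps=[-1,-0.1,-0.4,1,0,-1,0,-0.2,2,0,-1,0,0,3,0,-1,0,0,3,0,-1,0,0,1.6,0,-1,0,0,0.8,0,-1,0,0,0.4,0,-1,0,0,0,0,-1,0,0,0,0])

```text
clock: 32.35
position: [0.5168, -0.2497, 0.0254]
ee_rot: [0.001, -0.001, 1.0, -0.0]
contact_force: [0.1, -0.3, -1.2]
width: 0.0445
gripper_force: 41.2
```

Emit:
send_rows(steps=[-1,0,0,0.1,0,-1,0,0,0,0,-1,0,0,0,0])

```text
clock: 32.65
position: [0.5162, -0.2496, 0.024]
ee_rot: [0.0, -0.001, 1.0, -0.0]
contact_force: [-0.3, -0.0, -0.5]
width: 0.0448
gripper_force: 41.2
```

Emit:
send_rows(steps=[-1,0,0,0.1,0,-1,0,0,0.1,0,-1,0,0,0,0,-1,0,0,0,0])

```text
clock: 33.05
position: [0.516, -0.2495, 0.0214]
ee_rot: [-0.0, -0.001, 1.0, 0.0]
contact_force: [-0.8, 0.3, -1.1]
width: 0.0445
gripper_force: 41.2
```

Emit:
send_rows(steps=[-1,0,0,0.1,0,-1,0,0,0,0,-1,0,0,0,0])

```text
clock: 33.35
position: [0.516, -0.2495, 0.0205]
ee_rot: [-0.0, -0.001, 1.0, 0.0]
contact_force: [0.0, -0.0, -2.1]
width: 0.0445
gripper_force: 41.3
```

Emit:
send_rows(steps=[-1,0,0,0.1,0,-1,0,0,0,0,-1,0,0,0,0])

```text
clock: 33.65
position: [0.516, -0.2495, 0.0204]
ee_rot: [0.0, -0.001, 1.0, -0.0]
contact_force: [-1.6, 0.6, 6.8]
width: 0.0443
gripper_force: 41.8
```

Emit:
send_rows(steps=[0.1,0,0,0,0,0.2,0,0,0,0,0.3,0,0,0,0,0.4,0,0,0,0,0.4,0,0,0,0,0.4,0,0,-0.5,0,0.4,0,0,-1.5,0,0.4,0,0,-3,0,0.5,0,0,-4,0,1,0,0,-4,0,1,3,2,-2,0,1,3,2,0,0])

```text
clock: 34.85
position: [0.4578, -0.2109, 0.1733]
ee_rot: [0.004, -0.001, 1.0, -0.002]
contact_force: [-0.1, 0.6, -0.0]
width: 0.0856
gripper_force: 0.0
```

Emit:
send_rows(steps=[1,4,0,0,0,1,4,0,0,0,1,2,0,0,0,1,0,0,0,0,1,0,0,0,0])

```text
clock: 35.35
position: [0.3565, -0.2102, 0.1702]
ee_rot: [0.001, -0.001, 1.0, -0.001]
contact_force: [-0.3, -0.2, 1.0]
width: 0.0855
gripper_force: 0.0
```

```bash
python3 - <<'E'
from rig import *
import cv2,numpy as np
s=get_image("scene")["color"][180:380,120:340,::-1];w=get_image("wrist")["color"][:,:,::-1]
a=cv2.resize(s,(440,400));b=cv2.resize(w,(360,225));b=np.vstack([b,np.zeros((175,360,3),np.uint8)])
t=get_image("top")["color"][140:290,160:470,::-1];b[225:399]=cv2.resize(t,(360,174))
cv2.imwrite("pics/fin.png",np.hstack([a,b]));print(get_state()["position"],get_state()["contact_force"])
E
```

```text
[ 0.35722777 -0.21031156  0.16973419] [ 0.64191602  0.59801495 -0.06861492]
```

View pics/fin.png

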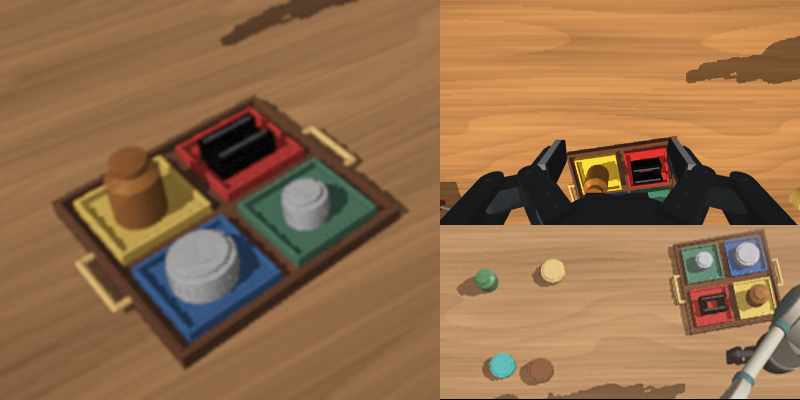

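All four stand flat in their pockets: the amber jar at (137,190), the film gate at (238,148), the large cap at (203,263) and the small cap at (305,203). The green jar and brass cap haven't moved.

```bash
python3 -c "
from rig import sign_off
print(sign_off())"
```

```text
the job is handed in; nothing more can be done
None
```

The kit tray is packed in the order asked: large nickel cap in blue, small nickel cap in green, film gate in red and amber jar in yellow, all upright and flat, with the look-alikes left where they stood; the job was handed in at about 35 s.

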